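Load-test a sprung tensioner

TASK

Check the spring of the belt tensioner that is screwed to the plate: first slide its drag needle back to zero, so that it rests against the arm, gently, without straining the needle; then press the idler roller round, square to the arm and against the spring, to the test load of 15 N (within 1 N), hold that for a full second and never go above 18 N; then ease the arm back onto its stop without letting it snap, leaving the needle standing at the deflection it was carried to. Do not disturb the loose nuts, chisel, bolt and coupon lying about it.

Things in the scene. Friction and masses are not known exactly. Their poses are not given: they have to be found in the camera images.
- tensioner: Fixed tensioner base: dark plate 190 x 156 x 10 mm (x -73 to 117, y -78 to 78 mm), round spring housing, aluminium scale (radius 91-123 mm, top at 29 mm) with marks every 5 deg, every second long, from 0 at -14 deg off the x axis counter-clockwise to 50. Origin: on the vertical pivot axis, table height, z up. Only a rest stop (44 mm), arm, idler and needle stand higher than the scale's screws.
- tensioner_arm (a joint): Angle (rad) of the sprung cast arm, counter-clockwise from above; 0 on its stop, -30 deg off the tensioner's x axis; end of travel 0.86. Idler at 150 mm from the pivot; arm 24 mm wide (tip 38), top at 49 mm. The spring holds it on the stop: it starts to move at 1 to 12 N at the idler, then needs about 22 N per rad more. Preload is hidden and varies: 15 N comes at 0.15 to 0.65 rad.
- idler_center (a point): Centre of the idler, a plain steel roller 60 mm in diameter, 25 mm wide, spinning on a vertical axis on top of the arm's end; rim 48 to 73 mm above the table, this point at 61 mm, nut on it up to 83 mm. Press its rim on the clockwise side, 30 mm from this point, towards counter-clockwise. The load is the force between fingers and idler.
- needle (a joint): Angle (rad) of the drag needle about the same pivot, counter-clockwise; 0 at scale zero, where it stops against the dog of the resting arm; at most 0.87. Light friction holds it (about 0.6 N at the pin) where it is left. The turning arm carries it ahead, so it keeps the arm's greatest angle. It starts somewhere up the scale.
- needle_pin (a point): Axis of the needle's upright setting pin, 9 mm in diameter (13 mm foot), 85 mm from the pivot, from 53 to 78 mm above the table; this point at 70 mm. The needle's bar below it has its top at 53 mm. A press of over 10 N strains the needle. At needle angle 0 the pin lies -14 deg off the tensioner's x axis.
- nut_b: Loose hex nut, 28 x 24 x 13 mm, left of the plate (its +y side); origin under its centre.
- nut_c: The same kind of nut, right of the plate (its -y side); origin under its centre.
- chisel: Loose cold chisel, 176 x 22 x 21 mm, long axis x; origin under its centre.
- bolt_a: Loose hex bolt, 71 x 28 x 24 mm, long axis x; origin under its centre.
- coupon_1: Loose flat steel coupon, 50 x 100 x 6 mm; origin under its centre.

How it is judged:
On the way, in this order (a step that is already met when the one before it is completed fails the run):
1. the needle is back at zero with the arm on its stop (value of joint needle below 0.035 rad and value of joint tensioner_arm below 0.02 rad), for 0.2 s.
2. the idler is pressed with 15 N, within 1 N, for a full second (contact force between the fingers and idler between 14 and 16 N), for 1 s.
At the end, for the whole second after the job is handed in: the arm is back on its stop (under 0.02 rad) and still, and the needle stands up the scale (over 0.08 rad) at the deflection the test carried it to (value of joint tensioner_arm below 0.02 rad and value of joint needle above 0.08 rad and linear speed of idler below 0.01 m/s); the robot touches nothing.
It fails at once if the idler is pressed with more than 18 N (contact force between anything else and idler above 18 N).
It fails at once if the needle is strained (over 10 N) (contact force between the fingers and needle above 10 N).
It fails at once if the arm snaps (idler faster than 0.3 m/s) (linear speed of idler above 0.3 m/s).
It fails at once if a loose thing beside the tensioner is moved by more than 15 mm (distance of any of nut_b, nut_c, chisel, bolt_a, coupon_1 from where it was at the start of the episode above 0.015 m).
It also fails if it takes over 58 s, if anything falls off the work surface, if the arm or the gripper's body presses on something with over 40 N, if the wrist force passes 120 N, or if a joint passes its speed limit or range.

ROBOT

A 7-joint arm with a two-finger parallel gripper is mounted at the origin on a cart in front of the work surface, level with it; the furniture and walls round the work are solid. World frame = base frame: x ahead of the robot, y to its left, z up, the work surface at z = 0. Lengths are in m, angles in rad, forces in N, time in s.
With the tool pointing down it reaches from about 0.425 to 0.875 m from the base axis. Payload 9.9 kg.
Tool frame: the origin (TCP) lies midway between the tips of the shut fingers; the grasp point (between the pads) lies behind it (r.grasp_offset is the x of the grasp point in the tool frame, in m); x points along the fingers, y is the direction in which the jaws open and shut, and the axes are right-handed (so a half turn about x gives the same grasp; the last joint's range is limited). The gripper opens to 85 mm and grips with 20 to 120 N. Pads are 22 mm wide; open, the fingers measure 114 mm over their backs; the gripper's body (76 mm by 85 mm) begins 54 mm behind the grasp point. The pads swing forward as they close: fully open they stand 13 mm farther back than shut.
Start: joints at [1.221, 0.576, 0.025, 1.437, -0.015, 1.129, -0.057], TCP at [0.177, -0.651, 0.231] pointing down, gripper open.
Joint ranges: [-2.76, 2.76], [-0.34, 2.15], [-1.52, 1.57], [0.19, 2.46], [-1.09, 4.23], [0.17, 1.99], [-2.82, 2.82]. Speed limits (rad/s): [2.22, 2.22, 3.01, 3.01, 3.14, 3.14, 3.14].

INTERFACE

Orientations are given as [roll, pitch, yaw] about the fixed x, y, z axes, in that order (R = Rz(yaw) Ry(pitch) Rx(roll)).
In Python, from cell import r gives the robot as it stands.
- The arm moves only by the shell command python3 -m handwheel 'ROWS' [FORCE]. ROWS is JSON, a list of rows, each an object with "gripper": the opening, from 0 (shut) to 1 (fully open); "dp": the shift along the tool's x, y, z in cm, a list of three; "dr": the turn, a rotation vector about the tool's x, y, z in degrees, a list of three. A call has 1 to 20 rows; each row shifts and turns the commanded pose from where the row before left it, along the tool's axes as they then stand; what a row does not reach is not made up. A row lasts 1/12 s, in which the tool goes at most 41.7 mm and 7.16 degrees, less where a joint would pass 70% of its speed; a pose out of reach is approached as far as the arm can. A call is refused whole if a number of a shift passes 4.17 or a number of a turn 7.16, either way. A call with a gripper value outside its range is refused whole. The fingers move at their own pace and stop on an object; FORCE is the grip in N (left out, the last holds). Time passes only in rows, so rows that do not move let the fingers close. It gives the time, the measured TCP pose, the force and the opening at its end, in the units of the state.
- r.sense(): the state, without advancing time (a new reading comes with each control period).
- r.capture(name): name is "side" or "top"; returns (picture, depth): 400x640x3 uint8, red, green, blue; 400x640 float32, m along the optical axis (not along the pixel's ray), 0 where there is no reading.
- r.camera_model(name): a dict with "camera_matrix" (3x3 intrinsics, pixels), "eye" and "rotation" of the camera in the world. Camera axes: x right, y down, z forward; pixel columns grow to the right and rows downward; lengths in m; the calibration is good to about 2 mm. A picture is of the moment at which its call begins. camera_model takes no time and is no camera call.
- r.sign_off(): hands the job in, once; it reports no verdict.
The state is a dict: "time_s": time; "joint_positions": joint angles; "qd": joint speeds; "joint_efforts": joint torques, N m; "tool_pos": TCP position; "ee_rot": TCP orientation; "ft_force": force on the tool from outside, world axes, zero at the start; "torque": the same for the moment, N m; "width": finger opening in m.
Only numpy, scipy, OpenCV 4.12 (cv2) and the standard library are available. Lean on these libraries where they do the work, as an engineer would, in place of code of your own. Each camera call takes 0.05 s, during which the arm holds its last target. There are 200 camera calls.

## Working session

There is one attempt and no reset: what is moved stays moved. The work goes in short steps, Python scripts to look and compute and a shell command to move; the robot and the scene stay as the last step left them, time stands still between calls to the robot, and variables do not carry over. Pictures are saved under pics/ and viewed, about 8 in all and at most 12, crops included, and the job is handed in when it is done.

```bash
ls; mkdir -p pics; python3 - <<'E'
from cell import r
import cv2,numpy as np
for n in("top","side"):
    p,d=r.capture(n); cv2.imwrite(f"pics/{n}0.png",p[:,:,::-1]); np.savez(f"{n}0.npz",p=p,d=d)
    m=r.camera_model(n); print(n,{k:np.round(v,4).tolist() for k,v in m.items()if k in("camera_matrix","eye","rotation")})
print(r.sense(),r.grasp_offset)
E
```

```text
pics
top {'camera_matrix': [[452.7726, 0.0, 318.9161], [0.0, 452.7726, 198.6505], [0.0, 0.0, 1.0]], 'eye': [0.3205, -0.1014, 1.0707], 'rotation': [-2.933, -0.0034, -1.56]}
side {'camera_matrix': [[463.308, 0.0, 324.5143], [0.0, 463.308, 197.5009], [0.0, 0.0, 1.0]], 'eye': [0.2124, -0.695, 0.5397], 'rotation': [-2.148, -0.0094, -0.4642]}
{'time_s': 0.1, 'joint_positions': array([ 1.22118894,  0.57642064,  0.0248483 ,  1.43780307, -0.01502197,
        1.12900121, -0.05648971]), 'qd': array([-0.00025499, -0.00052247, -0.00135703, -0.00308276, -0.00140018,
       -0.00091072,  0.00087042]), 'joint_efforts': array([ 7.92504841e-03, -7.67296028e+01,  2.25763634e+00, -2.86602885e+01,
        1.56647747e-02,  8.62329500e-03,  4.04620337e-06]), 'tool_pos': array([ 0.17722499, -0.65090943,  0.23055471]), 'ee_rot': array([-1.53381486,  1.56934839,  1.87361805]), 'ft_force': array([-0.80535117,  0.52047357,  0.06288893]), 'torque': array([ 0.04981822, -0.05147476,  0.0396079 ]), 'width': 0.08547657530381952} -0.0187
```

View pics/top0.png

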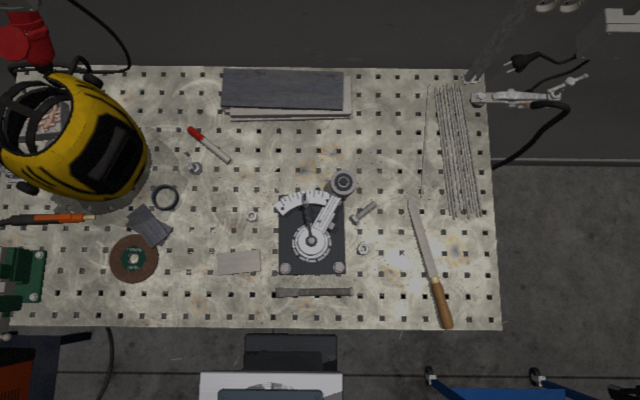

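View pics/side0.png

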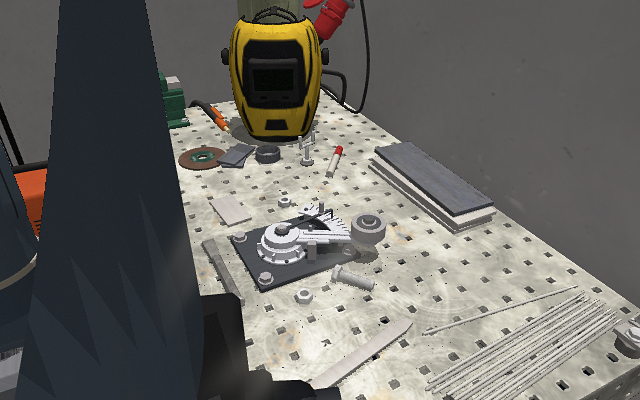

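The top view shows the tensioner at about (312,240) px with the idler at (343,182). The needle is the dark bar up and to the left of the pivot. Nuts are at (252,216) and (363,248), the bolt at (363,211), the chisel at (314,292) and the coupon at (238,262). Next I'll zoom in and work out positions.

```bash
cat > h.py <<'E'
import numpy as np,cv2
from scipy.spatial.transform import Rotation as R
from cell import r
def cam(n):
    m=r.camera_model(n); ro=np.array(m["rotation"])
    return np.array(m["camera_matrix"]),np.array(m["eye"]),(ro if ro.shape==(3,3) else R.from_euler("xyz",ro).as_matrix())
def ray(n,uv,z):
    K,e,M=cam(n); d=M@np.linalg.inv(K)@[uv[0],uv[1],1]; return e+d*(z-e[2])/d[2]
def proj(n,p):
    K,e,M=cam(n); q=K@(M.T@(np.array(p)-e)); return q[:2]/q[2]
def pts(n,d):
    K,e,M=cam(n); v,u=np.indices(d.shape); c=np.stack([u,v,np.ones_like(u)],-1)@np.linalg.inv(K).T*d[...,None]; return c@M.T+e
def crop(n,p,x,y,w,h,s,f):
    cv2.imwrite(f,cv2.resize(p[y:y+h,x:x+w,::-1],None,fx=s,fy=s,interpolation=cv2.INTER_CUBIC))
E
python3 - <<'E'
from h import *
f=np.load("top0.npz");P=pts("top",f["d"]);z=P[...,2]
crop("top",f["p"],245,165,140,140,4,"pics/tc.png")
roi=np.zeros(z.shape,bool);roi[165:300,270:385]=1
for lo,hi in((.006,.014),(.025,.032),(.045,.052),(.052,.057),(.066,.076),(.076,.09)):
    m=roi&(z>lo)&(z<hi)
    q=P[m];print(lo,hi,m.sum(),q.mean(0).round(4),q.min(0).round(3),q.max(0).round(3))
m=(roi&(z>.066)&(z<.076)).astype(np.uint8)
for c in cv2.findContours(m,0,2)[0]:
    print("rim",cv2.contourArea(c),cv2.minEnclosingCircle(c))
for n,(u,v),zz in(("idler",(343,182),.073),("bolt corner1",(285,268),.02),("b2",(338,268),.02)):print(n,ray("top",(u,v),zz).round(4))
print("table z",np.median(z[120:150,300:400]))
E
```

```text
0.006 0.014 3150 [ 0.4334 -0.0851  0.0102] [ 0.316 -0.253  0.006] [0.586 0.001 0.014]
0.025 0.032 835 [ 0.5147 -0.0675  0.0289] [ 0.329 -0.192  0.025] [0.562 0.005 0.032]
0.045 0.052 719 [ 0.4671 -0.0995  0.0475] [ 0.409 -0.17   0.045] [ 0.558 -0.056  0.052]
0.052 0.057 130 [ 0.4825 -0.0856  0.054 ] [ 0.425 -0.176  0.052] [ 0.563 -0.066  0.057]
0.066 0.076 434 [ 0.5701 -0.1548  0.0732] [ 0.519 -0.184  0.066] [ 0.601 -0.067  0.076]
0.076 0.09 112 [ 0.5661 -0.1477  0.0795] [ 0.52  -0.184  0.076] [ 0.598 -0.067  0.086]
rim 0.0 ((304.0, 203.5), 1.1181340217590332)
rim 0.0 ((304.0, 200.0), 9.999999747378752e-05)
rim 486.5 ((342.56805419921875, 181.9921417236328), 13.086541175842285)
idler [ 0.571  -0.1568  0.073 ]
bolt corner1 [ 0.3792 -0.0265  0.02  ]
b2 [ 0.3806 -0.1482  0.02  ]
table z -0.0005931299101257226
```

View pics/tc.png

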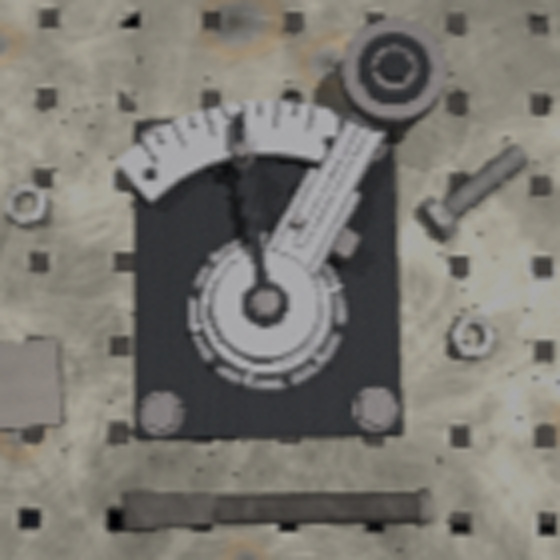

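The crop shows the hub nut at (265,302), the pin at about (240,145), the idler centre at about (394,67), and plate corners at (136,437), (402,434) and (135,122). In full-image px the pivot is about (311.3,240.5), the pin (305,201) and the idler (343.5,181.8).

```bash
python3 - <<'E'
from h import *
f=np.load("top0.npz");P=pts("top",f["d"]);z=P[...,2];g=np.load("side0.npz");Q=pts("side",g["d"])
C=lambda u,v:(245+(u+.5)/4-.5,165+(v+.5)/4-.5)
bl,br,tl=[ray("top",C(*c),.01)[:2] for c in((136,437),(402,434),(135,122))]
print(bl,br,tl,"sizes",np.linalg.norm(bl-br),np.linalg.norm(bl-tl))
ey=(bl-br)/np.linalg.norm(bl-br);ex=np.array([ey[1],-ey[0]]);yaw=np.arctan2(ex[1],ex[0])
piv=(bl+br)/2+.073*ex;print("yaw",np.degrees(yaw),"pivot by plate",piv)
m=np.zeros(z.shape,bool);m[225:260,293:330]=1
for lo,hi in((.036,.047),(.05,.075)):
    k=m&(z>lo)&(z<hi);print(lo,k.sum(),P[k].mean(0).round(4))
print("hub z",z[238:243,309:314].round(3).tolist())
h=ray("top",C(265,302),np.median(z[239:242,310:313]));print("hub",h)
idl=ray("top",(343,181.8),.073);print("idl rel",idl[:2]-h[:2],np.linalg.norm(idl[:2]-h[:2]),np.degrees(np.arctan2(*(idl[:2]-h[:2])[::-1])))
print("pin z",z[196:208,300:310].round(3))
for Z in(.07,.078):
    p=ray("top",(304.6,201),Z);d=p[:2]-h[:2];print("pin",Z,p,np.linalg.norm(d),np.degrees(np.arctan2(d[1],d[0])))
# side view check: idler top
k=(Q[...,2]>.066)&(Q[...,2]<.076)&(abs(Q[...,0]-.57)<.06)&(abs(Q[...,1]+.155)<.06);print("side idler",k.sum(),Q[k].mean(0),Q[k].min(0),Q[k].max(0))
k=(Q[...,2]>.057)&(Q[...,2]<.082)&(abs(Q[...,0]-.515)<.03)&(abs(Q[...,1]+.065)<.04);print("side pin",k.sum(),Q[k].mean(0),Q[k].min(0),Q[k].max(0))
print("reproj side hub",proj("side",h),"idl",proj("side",idl),"pin",proj("side",[*ray("top",(304.6,201),.078)]))
T=R.from_euler("xyz",r.sense()["ee_rot"]).as_matrix();print(T.round(3))
crop("side",g["p"],225,180,170,120,4,"pics/sc.png")
E
```

```text
[ 0.36617338 -0.01139572] [ 0.36956634 -0.16520251] [ 0.55256987 -0.00535486] sizes 0.15384421013501165 0.186494343559524
yaw 1.2637333907387873 pivot by plate [ 0.44085211 -0.08668913]
0.036 348 [ 0.4451 -0.0899  0.0448]
0.05 142 [ 0.4442 -0.085   0.0542]
hub z [[0.058, 0.057, 0.057, 0.062, 0.056], [0.06, 0.062, 0.061, 0.06, 0.06], [0.061, 0.059, 0.059, 0.061, 0.058], [0.06, 0.054, 0.058, 0.06, 0.06], [0.061, 0.058, 0.058, 0.06, 0.055]]
hub [ 0.4393801  -0.085617    0.05997177]
idl rel [ 0.13206492 -0.0712224 ] 0.1500459051545218 -28.33791342287146
pin z [[0.03  0.025 0.03  0.055 0.057 0.026 0.033 0.03  0.027 0.028]
 [0.029 0.026 0.029 0.054 0.054 0.054 0.028 0.028 0.03  0.028]
 [0.027 0.032 0.031 0.053 0.055 0.054 0.025 0.028 0.029 0.029]
 [0.03  0.026 0.029 0.056 0.05  0.055 0.028 0.026 0.027 0.031]
 [0.026 0.028 0.029 0.051 0.074 0.078 0.027 0.03  0.031 0.03 ]
 [0.028 0.027 0.028 0.079 0.078 0.081 0.077 0.031 0.028 0.029]
 [0.028 0.027 0.03  0.076 0.08  0.076 0.077 0.055 0.029 1.071]
 [0.031 0.028 0.029 0.073 0.078 0.076 0.078 0.058 0.029 0.026]
 [0.031 0.026 0.011 0.056 0.072 0.074 0.063 0.057 0.009 0.012]
 [0.013 0.01  0.008 0.054 0.056 0.06  0.058 0.055 0.011 0.011]
 [0.01  0.011 0.013 0.01  0.055 0.056 0.053 0.012 0.009 0.009]
 [0.011 0.006 0.009 0.01  0.009 0.051 0.052 0.009 0.012 0.011]]
pin 0.07 [ 0.52655467 -0.0703383   0.07      ] 0.08850336101665239 9.941005958410278
pin 0.078 [ 0.52490731 -0.07058678  0.078     ] 0.08683784867984295 9.96715798326888
side idler 574 [ 0.5667361  -0.16271741  0.0725489 ] [ 0.54057617 -0.1877191   0.06602413] [ 0.60020581 -0.1275898   0.07563893]
side pin 52 [ 0.52141626 -0.07400656  0.06860814] [ 0.51738241 -0.07947576  0.05725189] [ 0.52617656 -0.06774463  0.07882131]
reproj side hub [281.62596163 225.53956362] idl [368.76642742 221.66198084] pin [322.05902806 200.7208322 ]
[[-0.     0.263 -0.965]
 [ 0.001 -0.965 -0.263]
 [-1.    -0.001  0.   ]]
```

View pics/sc.png

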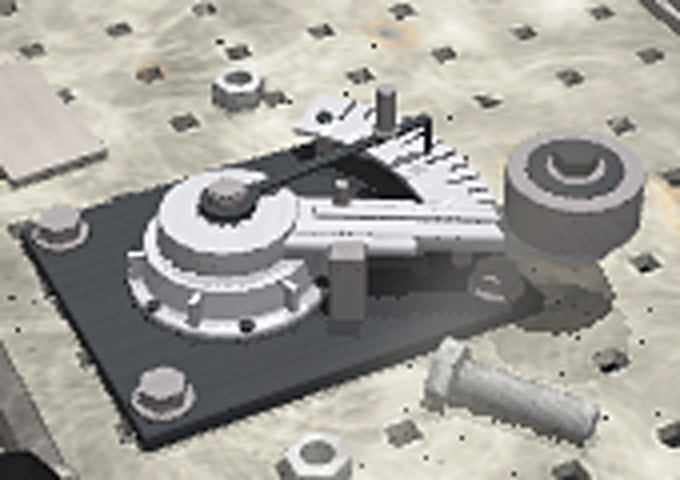

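The side view shows the pin at (385,110), the dog at (343,190) on the arm and the rest stop at (347,280). Both views agree: pivot (0.4395,-0.086), yaw about 1.5°, needle at about 0.39 rad. Arm radius measures 150.0 mm and pin radius about 85 mm, as specified. Now I'll shut the fingers and move to the counter-clockwise side of the pin, staying high.

```bash
cat >> h.py <<'E'
PIV=np.array([.4395,-.086]);YAW=np.radians(1.5)
def go(x,y,z):
    s=r.sense();T=R.from_euler("xyz",s["ee_rot"]).as_matrix();print("t",round(s["time_s"],2),"pos",s["tool_pos"].round(4),"yaw of tool y",np.degrees(np.arctan2(T[1,1],T[0,1])).round(2),"F",s["ft_force"].round(2),"w",round(s["width"],4),"j7",s["joint_positions"][6].round(2))
    print("dp cm",(100*T.T@(np.array([x,y,z])-s["tool_pos"])).round(2))
E
python3 -m handwheel '[{"gripper":0,"dp":[0,-2.54,-2.48]},{"gripper":0,"dp":[0,-2.54,-2.48]},{"gripper":0,"dp":[0,-2.54,-2.48]},{"gripper":0,"dp":[0,-2.54,-2.48]},{"gripper":0,"dp":[0,-2.54,-2.48]},{"gripper":0,"dp":[0,-2.54,-2.48]},{"gripper":0,"dp":[0,-2.54,-2.48]},{"gripper":0,"dp":[0,-2.54,-2.48]},{"gripper":0,"dp":[0,-2.54,-2.48]},{"gripper":0,"dp":[0,-2.54,-2.48]},{"gripper":0,"dp":[0,-2.54,-2.48]},{"gripper":0,"dp":[0,-2.54,-2.48]},{"gripper":0,"dp":[0,-2.54,-2.48]},{"gripper":0,"dp":[0,-2.54,-2.48]},{"gripper":0,"dp":[0,-2.54,-2.48]},{"gripper":0,"dp":[0,-2.54,-2.48]},{"gripper":0,"dp":[0,-2.54,-2.48]},{"gripper":0,"dp":[0,-2.54,-2.48]},{"gripper":0,"dp":[0,-2.54,-2.48]},{"gripper":0,"dp":[0,-2.54,-2.48]}]' 30
python3 -m handwheel '[{"dp":[0,0,0],"dr":[5.5,0,0],"gripper":0},{"dp":[0,0,0],"dr":[5.5,0,0],"gripper":0},{"dp":[0,0,0],"dr":[5.5,0,0],"gripper":0},{"dp":[0,0,0],"dr":[5.5,0,0],"gripper":0},{"dp":[0,0,0],"dr":[0,0,0],"gripper":0},{"dp":[0,0,0],"dr":[0,0,0],"gripper":0}]'
python3 -c "
from h import *
go(.521,-.031,.066)"
```

```text
time_s: 0.6
tool_pos: [0.1774, -0.6511, 0.2309]
ee_rot: [-0.803, 1.57, 2.223]
ft_force: [-0.0, -0.0, -0.6]
width: 0.0124
t 0.6 pos [ 0.1774 -0.6511  0.2309] yaw of tool y -96.59 F [-0.04 -0.   -0.56] w 0.0124 j7 -0.38
dp cm [ 16.51 -65.53 -27.02]$[0]: bad value
```

The first call was refused because each row needs `dr`; only the turn ran. I'll redo the travel.

```bash
python3 -m handwheel '[{"gripper":0,"dp":[0,-3.27,-1.35],"dr":[0,0,0]},{"gripper":0,"dp":[0,-3.27,-1.35],"dr":[0,0,0]},{"gripper":0,"dp":[0,-3.27,-1.35],"dr":[0,0,0]},{"gripper":0,"dp":[0,-3.27,-1.35],"dr":[0,0,0]},{"gripper":0,"dp":[0,-3.27,-1.35],"dr":[0,0,0]},{"gripper":0,"dp":[0,-3.27,-1.35],"dr":[0,0,0]},{"gripper":0,"dp":[0,-3.27,-1.35],"dr":[0,0,0]},{"gripper":0,"dp":[0,-3.27,-1.35],"dr":[0,0,0]},{"gripper":0,"dp":[0,-3.27,-1.35],"dr":[0,0,0]},{"gripper":0,"dp":[0,-3.27,-1.35],"dr":[0,0,0]},{"gripper":0,"dp":[0,-3.27,-1.35],"dr":[0,0,0]},{"gripper":0,"dp":[0,-3.27,-1.35],"dr":[0,0,0]},{"gripper":0,"dp":[0,-3.27,-1.35],"dr":[0,0,0]},{"gripper":0,"dp":[0,-3.27,-1.35],"dr":[0,0,0]},{"gripper":0,"dp":[0,-3.27,-1.35],"dr":[0,0,0]},{"gripper":0,"dp":[0,-3.27,-1.35],"dr":[0,0,0]},{"gripper":0,"dp":[0,-3.27,-1.35],"dr":[0,0,0]},{"gripper":0,"dp":[0,-3.27,-1.35],"dr":[0,0,0]},{"gripper":0,"dp":[0,-3.27,-1.35],"dr":[0,0,0]},{"gripper":0,"dp":[0,0,0],"dr":[0,0,0]}]' 30
python3 -c "
from h import *
go(.521,-.031,.066)"
```

```text
time_s: 2.27
tool_pos: [0.5084, -0.0571, 0.2313]
ee_rot: [-2.048, 1.567, 0.988]
ft_force: [-0.7, 0.6, 0.4]
width: 0.0002
t 2.27 pos [ 0.5084 -0.0571  0.2313] yaw of tool y -96.07 F [-0.69  0.6   0.4 ] w 0.0002 j7 -1.67
dp cm [16.54 -2.67 -0.94]
```

```bash
python3 -m handwheel '[{"gripper":0,"dp":[0,-2.7,-0.9],"dr":[0,0,0]},{"gripper":0,"dp":[2.5,0,0],"dr":[0,0,0]},{"gripper":0,"dp":[3,0,0],"dr":[0,0,0]},{"gripper":0,"dp":[3,0,0],"dr":[0,0,0]},{"gripper":0,"dp":[3,0,0],"dr":[0,0,0]},{"gripper":0,"dp":[3,0,0],"dr":[0,0,0]},{"gripper":0,"dp":[1.5,0,0],"dr":[0,0,0]},{"gripper":0,"dp":[0.5,0,0],"dr":[0,0,0]},{"gripper":0,"dp":[0,0,0],"dr":[0,0,0]},{"gripper":0,"dp":[0,0,0],"dr":[0,0,0]}]'
python3 - <<'E'
from h import *
for i in range(3):go(.521,-.031,.066);p,d=r.capture("side")
go(.521,-.031,.066)
crop("side",p,240,120,190,150,4,"pics/s1.png")
E
```

```text
time_s: 3.1
tool_pos: [0.5178, -0.039, 0.0669]
ee_rot: [-2.901, 1.57, 0.124]
ft_force: [-0.1, -0.7, 0.2]
width: -0.0004
t 3.1 pos [ 0.5178 -0.039   0.0669] yaw of tool y -96.7 F [-0.05 -0.71  0.23] w -0.0004 j7 -1.75
dp cm [ 0.09 -0.83 -0.22]
t 3.15 pos [ 0.5182 -0.0389  0.0674] yaw of tool y -96.72 F [ 0.28 -0.89  0.8 ] w -0.0002 j7 -1.75
dp cm [ 0.14 -0.82 -0.19]
t 3.2 pos [ 0.5183 -0.0389  0.0676] yaw of tool y -96.74 F [0.29 0.01 0.62] w 0.0003 j7 -1.75
dp cm [ 0.16 -0.82 -0.18]
t 3.25 pos [ 0.5183 -0.0389  0.0676] yaw of tool y -96.75 F [0.22 0.4  0.33] w 0.0006 j7 -1.75
dp cm [ 0.16 -0.82 -0.18]
```

View pics/s1.png

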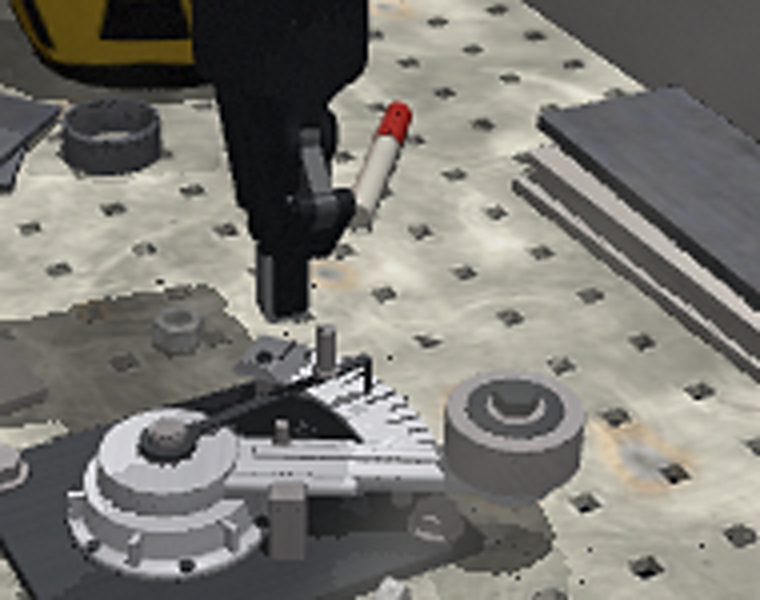

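The shut fingers are at (285,300), just counter-clockwise of the pin at (325,350), with free air between them. Now I'll push gently.

```bash
python3 -m handwheel '[{"gripper":0,"dp":[0.4,0.25,-0.4],"dr":[0,0,0]},{"gripper":0,"dp":[0,0.25,0],"dr":[0,0,0]},{"gripper":0,"dp":[0,0.25,0],"dr":[0,0,0]},{"gripper":0,"dp":[0,0.25,0],"dr":[0,0,0]},{"gripper":0,"dp":[0,0.25,0],"dr":[0,0,0]},{"gripper":0,"dp":[0,0.25,0],"dr":[0,0,0]},{"gripper":0,"dp":[0,0.25,0],"dr":[0,0,0]},{"gripper":0,"dp":[0,0.25,0],"dr":[0,0,0]},{"gripper":0,"dp":[0,0.25,0],"dr":[0,0,0]},{"gripper":0,"dp":[0,0.25,0],"dr":[0,0,0]},{"gripper":0,"dp":[0,0.25,0],"dr":[0,0,0]},{"gripper":0,"dp":[0,0.25,0],"dr":[0,0,0]}]'
python3 - <<'E'
from h import *
p,d=r.capture("side");go(.5266,-.0858,.064);P=pts("side",d)
crop("side",p,240,120,190,150,4,"pics/s2.png")
E
```

```text
time_s: 4.25
tool_pos: [0.5177, -0.0693, 0.0623]
ee_rot: [0.055, 1.571, 3.079]
ft_force: [0.5, 0.9, -0.5]
width: 0.0003
t 4.3 pos [ 0.5176 -0.07    0.0623] yaw of tool y -96.81 F [-1.21  0.16  0.53] w -0.0003 j7 -1.7
dp cm [-0.17  1.47 -1.08]
```

View pics/s2.png

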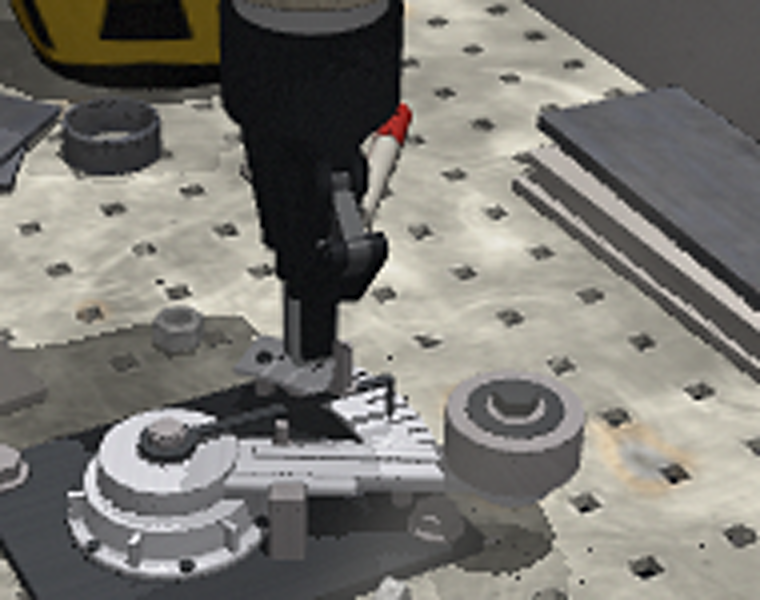

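```bash
python3 - <<'E'
from h import *
for c in((368,358),(390,378)):
    for Z in (.054,.06):
        q=ray("side",(240+(c[0]+.5)/4-.5,120+(c[1]+.5)/4-.5),Z)[:2]-PIV;print(c,Z,np.linalg.norm(q),np.degrees(np.arctan2(q[1],q[0]))+12.5)
# expected pin px at zero and at few angles, in crop px, base and top
for a in(0,5,10,15,22):
    t=np.radians(a-12.5);b=PIV+.085*np.array([np.cos(t),np.sin(t)])
    print(a,b.round(4),[((proj("side",[*b,Z])-[240,120])*4).round() for Z in(.053,.078)])
E
```

```text
(368, 358) 0.054 0.10613324413691151 20.575025815753605
(368, 358) 0.06 0.10123364807055081 16.578958729516465
(390, 378) 0.054 0.10678738334978592 10.495172483896523
(390, 378) 0.06 0.10320896515850944 6.262795242022629
0 [ 0.5225 -0.1044] [array([357., 409.]), array([358., 363.])]
5 [ 0.5238 -0.0971] [array([352., 399.]), array([353., 353.])]
10 [ 0.5244 -0.0897] [array([346., 390.]), array([346., 345.])]
15 [ 0.5244 -0.0823] [array([338., 382.]), array([339., 336.])]
22 [ 0.5233 -0.072 ] [array([326., 371.]), array([326., 325.])]
```

The needle is moving and now stands at about 11°, and the pin is about 18 mm from the TCP, as expected. About 15 mm is left.

```bash
python3 -m handwheel '[{"gripper":0,"dp":[0,0.13,-0.1],"dr":[0,0,0]},{"gripper":0,"dp":[0,0.13,-0.1],"dr":[0,0,0]},{"gripper":0,"dp":[0,0.13,-0.1],"dr":[0,0,0]},{"gripper":0,"dp":[0,0.13,-0.1],"dr":[0,0,0]},{"gripper":0,"dp":[0,0.13,0],"dr":[0,0,0]},{"gripper":0,"dp":[0,0.13,0],"dr":[0,0,0]},{"gripper":0,"dp":[0,0.13,0],"dr":[0,0,0]},{"gripper":0,"dp":[0,0.13,0],"dr":[0,0,0]},{"gripper":0,"dp":[0,0,0],"dr":[0,0,0]},{"gripper":0,"dp":[0,0,0],"dr":[0,0,0]},{"gripper":0,"dp":[0,0,0],"dr":[0,0,0]},{"gripper":0,"dp":[0,0,0],"dr":[0,0,0]}]'
for i in 1 2; do python3 -m handwheel '[{"gripper":0,"dp":[0,0.1,0],"dr":[0,0,0]},{"gripper":0,"dp":[0,0,0],"dr":[0,0,0]},{"gripper":0,"dp":[0,0,0],"dr":[0,0,0]}]'|sed -n 2,4p; done
python3 - <<'E'
from h import *
F=[]
for i in range(4):F.append(r.sense()["ft_force"]);p,d=r.capture("side")
print(np.mean(F,0));go(.5266,-.0858,.064)
crop("side",p,290,180,100,75,8,"pics/s3.png")
E
```

```text
time_s: 5.3
tool_pos: [0.5204, -0.0799, 0.0623]
ee_rot: [0.09, 1.571, 3.113]
ft_force: [-0.4, 0.1, -0.8]
width: -0.0002
tool_pos: [0.5204, -0.0809, 0.0623]
ee_rot: [-0.487, 1.571, 2.536]
ft_force: [0.1, -0.1, 0.4]
tool_pos: [0.5203, -0.0819, 0.0623]
ee_rot: [0.11, 1.571, 3.133]
ft_force: [-0.3, 0.3, 0.7]
[-0.26161023 -0.13946395  0.11221653]
t 6.0 pos [ 0.5204 -0.0819  0.0623] yaw of tool y -96.77 F [-0.03 -0.53 -0.24] w -0.0002 j7 -1.68
dp cm [-0.17  0.31 -0.67]
```

View pics/s3.png

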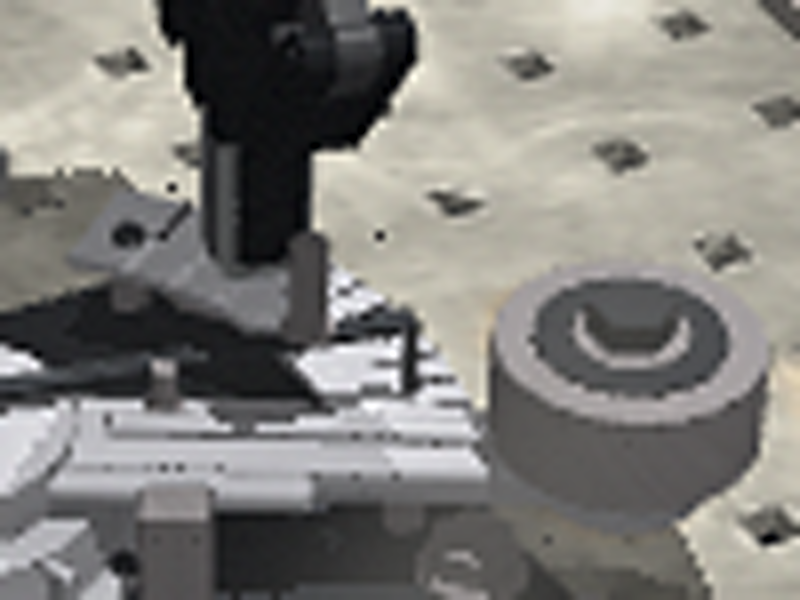

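The pin is now visible at (307,235–335), about 2–3° from zero, with the dog at (163,380). I'll finish in fine steps while feeling for force.

```bash
python3 -m handwheel '[{"gripper":0,"dp":[0,0.1,0],"dr":[0,0,0]},{"gripper":0,"dp":[0,0.1,0],"dr":[0,0,0]},{"gripper":0,"dp":[0,0,0],"dr":[0,0,0]}]'|sed -n '2p;4p'; python3 -m handwheel '[{"gripper":0,"dp":[0,0.05,0],"dr":[0,0,0]},{"gripper":0,"dp":[0,0,0],"dr":[0,0,0]}]'|sed -n '2p;4p'
```

```text
tool_pos: [0.5201, -0.0841, 0.0623]
ft_force: [-0.8, 0.3, -1.0]
tool_pos: [0.52, -0.0844, 0.0623]
ft_force: [-0.5, 1.3, -0.5]
```

```bash
python3 -m handwheel '[{"gripper":0,"dp":[0,0.05,0],"dr":[0,0,0]},{"gripper":0,"dp":[0,0,0],"dr":[0,0,0]}]'|sed -n '2p;4p'
```

```text
tool_pos: [0.52, -0.0849, 0.0623]
ft_force: [-0.0, -0.2, -0.9]
```

```bash
python3 - <<'E'
from h import *
F=[]
for i in range(3):F.append(r.sense()["ft_force"]);p,d=r.capture("side")
print(np.mean(F,0));go(.5266,-.0858,.064)
h=cv2.cvtColor(p[200:235,315:345],cv2.COLOR_RGB2GRAY);np.set_printoptions(linewidth=200)
crop("side",p,290,180,100,75,8,"pics/s4.png")
for y in(212,215,218):print(p[y,318:338].mean(1).astype(int))
E
```

```text
[ 0.23756134  0.52802837 -0.08859691]
t 6.73 pos [ 0.52   -0.0848  0.0623] yaw of tool y -96.77 F [ 0.16 -0.56 -0.62] w 0.0002 j7 -1.67
dp cm [-0.17  0.02 -0.67]
[ 75  80  13  17  16  17  15  16  24  71  71  72  65  84 173 168 168 173 173 173]
[ 98  68  70  84 100  97 110 126  80  66  69  68  66 149 229 225 105 144 182 186]
[124 120 120 122 121 121 119 125  90  65  70  71  63 147 223 223 224 223 110  42]
```

```bash
for i in 1 2; do python3 -m handwheel '[{"gripper":0,"dp":[0,0.05,0],"dr":[0,0,0]},{"gripper":0,"dp":[0,0,0],"dr":[0,0,0]}]'|sed -n '2p;4p';done
```

```text
tool_pos: [0.5199, -0.0854, 0.0623]
ft_force: [-0.4, 0.0, -0.3]
tool_pos: [0.5198, -0.0858, 0.0623]
ft_force: [-1.5, 1.0, -0.4]
```

```bash
python3 -c "
from h import *
go(.5266,-.0858,.064)"; for i in 1 2; do python3 -m handwheel '[{"gripper":0,"dp":[0,0.05,0],"dr":[0,0,0]},{"gripper":0,"dp":[0,0,0],"dr":[0,0,0]}]'|sed -n '2p;4p';done
```

```text
t 7.07 pos [ 0.5198 -0.0858  0.0623] yaw of tool y -96.77 F [-1.47  0.99 -0.41] w -0.0003 j7 -1.67
dp cm [-0.17 -0.08 -0.67]
tool_pos: [0.5198, -0.086, 0.0623]
ft_force: [0.8, 2.6, -1.1]
tool_pos: [0.5198, -0.0863, 0.0623]
ft_force: [0.1, 4.0, 0.2]
```

The needle is on the dog: force rises 2.6 then 4.0 N and the tool lags its command. I'll hold briefly, back off counter-clockwise, and lift.

```bash
python3 -m handwheel '[{"gripper":0,"dp":[0,0,0],"dr":[0,0,0]},{"gripper":0,"dp":[0,0,0],"dr":[0,0,0]},{"gripper":0,"dp":[0,-0.3,0],"dr":[0,0,0]},{"gripper":0,"dp":[0,-1.5,0],"dr":[0,0,0]},{"gripper":0,"dp":[0,-1.5,0],"dr":[0,0,0]},{"gripper":0,"dp":[-3,0,0],"dr":[0,0,0]},{"gripper":0,"dp":[-3,0,0],"dr":[5.4,0,0]},{"gripper":0,"dp":[-3,0,0],"dr":[5.4,0,0]},{"gripper":0,"dp":[0,0,0],"dr":[5.4,0,0]},{"gripper":0,"dp":[0,0,0],"dr":[5.4,0,0]},{"gripper":0,"dp":[0,0,0],"dr":[0,0,0]}]'
python3 - <<'E'
from h import *
go(.5405,-.2143,.150)
p,d=r.capture("side");crop("side",p,290,180,100,75,8,"pics/s5.png")
E
```

```text
time_s: 8.32
tool_pos: [0.524, -0.0546, 0.153]
ee_rot: [3.136, 1.569, -0.506]
ft_force: [0.1, -0.1, -1.6]
width: -0.0004
t 8.32 pos [ 0.524  -0.0546  0.153 ] yaw of tool y -118.66 F [ 0.11 -0.13 -1.65] w -0.0004 j7 -2.02
dp cm [ 0.32 13.22 -9.1 ]
```

View pics/s5.png

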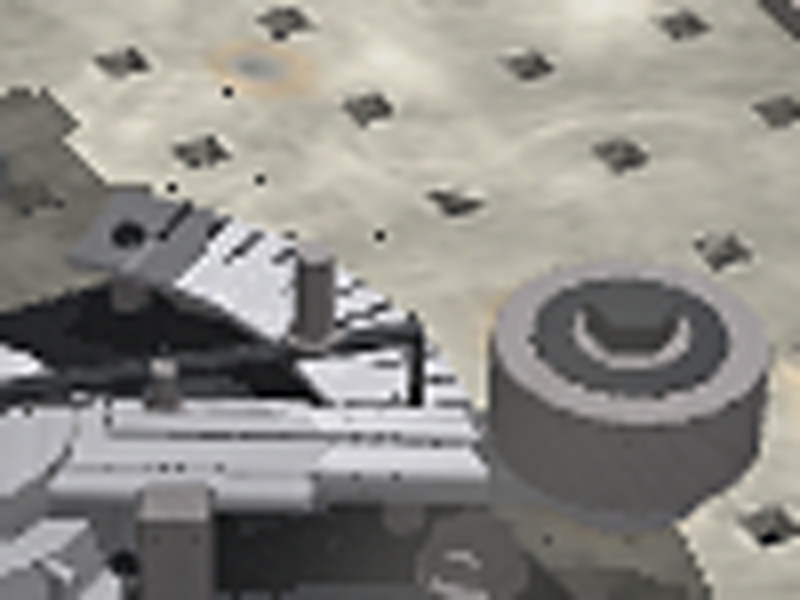

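The pin is at (316,245–335), which is exactly the predicted zero pixel, and the arm is on its stop. Now I'll go round to the clockwise side of the idler.

```bash
python3 -m handwheel '[{"gripper":0,"dp":[0,2.64,-1.82],"dr":[0,0,0]},{"gripper":0,"dp":[0,2.64,-1.82],"dr":[0,0,0]},{"gripper":0,"dp":[0,2.64,-1.82],"dr":[0,0,0]},{"gripper":0,"dp":[0,2.64,-1.82],"dr":[0,0,0]},{"gripper":0,"dp":[0,2.64,-1.82],"dr":[0,0,0]},{"gripper":0,"dp":[0,0,0],"dr":[0,0,0]},{"gripper":0,"dp":[3,0,0],"dr":[0,0,0]},{"gripper":0,"dp":[3,0,0],"dr":[0,0,0]},{"gripper":0,"dp":[2.5,0,0],"dr":[0,0,0]},{"gripper":0,"dp":[1,0,0],"dr":[0,0,0]},{"gripper":0,"dp":[0,0,0],"dr":[0,0,0]},{"gripper":0,"dp":[0,0,0],"dr":[0,0,0]}]'
python3 - <<'E'
from h import *
F=[]
for i in range(6):F.append(r.sense()["ft_force"]);p,d=r.capture("side")
print(np.mean(F,0),np.std(F,0));go(.5405,-.2143,.056)
crop("side",p,270,120,160,120,5,"pics/s6.png")
E
```

```text
time_s: 9.37
tool_pos: [0.5409, -0.2135, 0.0574]
ee_rot: [0.359, 1.57, 3.006]
ft_force: [-0.2, 0.3, 0.7]
width: -0.0
[ 0.19295662 -0.00109007  0.41880087] [0.41783853 0.37328364 0.50267736]
t 9.67 pos [ 0.5417 -0.2136  0.0585] yaw of tool y -118.35 F [-1.04 -0.17 -0.13] w 0.0001 j7 -1.72
dp cm [0.25 0.11 0.07]
```

View pics/s6.png

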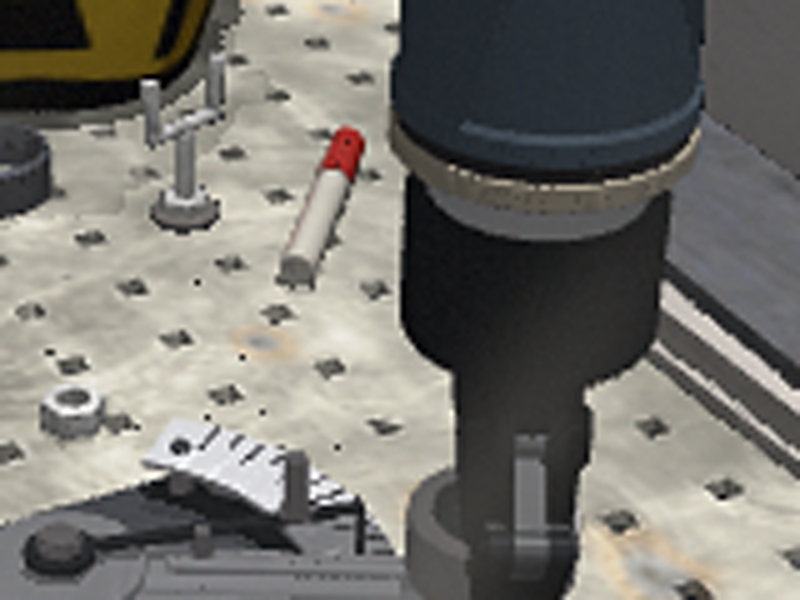

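The finger stands on the clockwise side of the idler, clear of the rim, with knuckles above it and the needle still at zero. I'll approach to contact.

```bash
cat > f.py <<'E'
from h import *
import sys
F=[];s=r.sense();
for i in range(int(sys.argv[1])):
    F.append(r.sense()["ft_force"]);r.capture("side")
s=r.sense();F.append(s["ft_force"]);F=np.array(F)
T=R.from_euler("xyz",s["ee_rot"]).as_matrix();q=s["tool_pos"][:2]-PIV
er,et=-T[:2,2],-T[:2,1]
print("t %.2f load along press %.2f +-%.2f, radial %.2f, vert %.2f"%(s["time_s"],-(F[:,:2]@et).mean(),(F[:,:2]@et).std()/len(F)**.5,(F[:,:2]@er).mean(),F[:,2].mean()),"TCP radial %.4f tang %.4f"%(q@er,q@et),"tool angle vs rest %.4f rad"%(np.arctan2(er[1],er[0])+np.radians(28.5)),"z",s["tool_pos"][2].round(4))
E
python3 -m handwheel '[{"gripper":0,"dp":[0.25,0,-0.2],"dr":[0,0,0]},{"gripper":0,"dp":[0,-0.4,0],"dr":[0,0,0]},{"gripper":0,"dp":[0,-0.4,0],"dr":[0,0,0]},{"gripper":0,"dp":[0,-0.3,0],"dr":[0,0,0]},{"gripper":0,"dp":[0,-0.2,0],"dr":[0,0,0]},{"gripper":0,"dp":[0,-0.2,0],"dr":[0,0,0]},{"gripper":0,"dp":[0,-0.1,0],"dr":[0,0,0]},{"gripper":0,"dp":[0,0,0],"dr":[0,0,0]}]'
python3 f.py 2
python3 -m handwheel '[{"gripper":0,"dp":[0,-0.1,0],"dr":[0,0,0]},{"gripper":0,"dp":[0,-0.1,0],"dr":[0,0,0]},{"gripper":0,"dp":[0,-0.0,0],"dr":[0,0,0]}]'|sed -n '2p;4p'
python3 f.py 2
```

```text
time_s: 10.33
tool_pos: [0.5505, -0.2, 0.0548]
ee_rot: [-1.311, 1.571, 1.336]
ft_force: [0.3, 0.7, 0.4]
width: 0.0004
t 10.43 load along press -0.19 +-0.29, radial -0.18, vert 0.07 TCP radial 0.1518 tang -0.0480 tool angle vs rest 0.0023 rad z 0.0548
tool_pos: [0.5514, -0.1984, 0.0548]
ft_force: [-0.3, 0.1, -0.6]
t 10.78 load along press 0.03 +-0.12, radial 0.02, vert 0.19 TCP radial 0.1519 tang -0.0459 tool angle vs rest 0.0023 rad z 0.0548
```

```bash
python3 -m handwheel '[{"gripper":0,"dp":[0,-0.1,0],"dr":[0,0,0]},{"gripper":0,"dp":[0,-0.1,0],"dr":[0,0,0]},{"gripper":0,"dp":[0,-0.0,0],"dr":[0,0,0]}]'|sed -n '2p;4p'
python3 f.py 2
python3 -m handwheel '[{"gripper":0,"dp":[0,-0.1,0],"dr":[0,0,0]},{"gripper":0,"dp":[0,-0.1,0],"dr":[0,0,0]},{"gripper":0,"dp":[0,-0.0,0],"dr":[0,0,0]}]'|sed -n '2p;4p'
python3 f.py 2
```

```text
tool_pos: [0.5524, -0.1965, 0.0548]
ft_force: [-0.2, 0.4, 0.2]
t 11.13 load along press -0.30 +-0.11, radial -0.20, vert -0.44 TCP radial 0.1518 tang -0.0438 tool angle vs rest 0.0025 rad z 0.0548
tool_pos: [0.5526, -0.1961, 0.0548]
ft_force: [-2.2, -4.0, 0.4]
t 11.48 load along press 5.02 +-0.18, radial -0.57, vert 0.63 TCP radial 0.1519 tang -0.0429 tool angle vs rest 0.0013 rad z 0.0548
```

Contact is at tangential −43.3 mm and the load is now 5 N. Next I'll swing on arcs about the pivot, 0.5° per row.

```bash
python3 -m handwheel '[{"gripper":0,"dp":[0,-0.13,-0.04],"dr":[-0.5,0,0]},{"gripper":0,"dp":[0,-0.13,-0.04],"dr":[-0.5,0,0]},{"gripper":0,"dp":[0,-0.13,-0.04],"dr":[-0.5,0,0]},{"gripper":0,"dp":[0,0,0],"dr":[0,0,0]}]'|sed -n '2p;4p'
python3 f.py 3
```

```text
tool_pos: [0.5549, -0.1944, 0.0548]
ft_force: [-5.2, -7.5, 1.6]
t 11.97 load along press 9.13 +-0.33, radial -0.06, vert 1.71 TCP radial 0.1520 tang -0.0443 tool angle vs rest 0.0263 rad z 0.0548
```

```bash
python3 -m handwheel '[{"gripper":0,"dp":[0,-0.13,-0.04],"dr":[-0.5,0,0]},{"gripper":0,"dp":[0,-0.13,-0.04],"dr":[-0.5,0,0]},{"gripper":0,"dp":[0,0,0],"dr":[0,0,0]}]'|sed -n '2p;4p'
python3 f.py 3
```

```text
tool_pos: [0.5568, -0.1927, 0.0548]
ft_force: [-4.4, -9.3, 1.0]
t 12.37 load along press 10.29 +-0.13, radial -0.20, vert 0.60 TCP radial 0.1521 tang -0.0445 tool angle vs rest 0.0436 rad z 0.0548
```

```bash
python3 -m handwheel '[{"gripper":0,"dp":[0,-0.21,-0.06],"dr":[-0.8,0,0]},{"gripper":0,"dp":[0,-0.21,-0.06],"dr":[-0.8,0,0]},{"gripper":0,"dp":[0,-0.21,-0.06],"dr":[-0.8,0,0]},{"gripper":0,"dp":[0,-0.21,-0.06],"dr":[-0.8,0,0]},{"gripper":0,"dp":[0,-0.21,-0.06],"dr":[-0.8,0,0]},{"gripper":0,"dp":[0,-0.21,-0.06],"dr":[-0.8,0,0]},{"gripper":0,"dp":[0,-0.21,-0.06],"dr":[-0.8,0,0]},{"gripper":0,"dp":[0,0,0],"dr":[0,0,0]},{"gripper":0,"dp":[0,0,0],"dr":[0,0,0]}]'|sed -n '2p;4p'
python3 f.py 4
```

```text
tool_pos: [0.5665, -0.1817, 0.0548]
ft_force: [-3.8, -11.3, 0.6]
t 13.32 load along press 11.97 +-0.15, radial -0.02, vert 0.60 TCP radial 0.1524 tang -0.0454 tool angle vs rest 0.1408 rad z 0.0548
```

```bash
python3 -m handwheel '[{"gripper":0,"dp":[0,-0.21,-0.06],"dr":[-0.8,0,0]},{"gripper":0,"dp":[0,-0.21,-0.06],"dr":[-0.8,0,0]},{"gripper":0,"dp":[0,-0.21,-0.06],"dr":[-0.8,0,0]},{"gripper":0,"dp":[0,-0.21,-0.06],"dr":[-0.8,0,0]},{"gripper":0,"dp":[0,-0.21,-0.06],"dr":[-0.8,0,0]},{"gripper":0,"dp":[0,-0.21,-0.06],"dr":[-0.8,0,0]},{"gripper":0,"dp":[0,0,0],"dr":[0,0,0]},{"gripper":0,"dp":[0,0,0],"dr":[0,0,0]}]'|sed -n '2p;4p'
python3 f.py 8
```

```text
tool_pos: [0.5739, -0.1716, 0.0549]
ft_force: [-3.6, -14.1, 0.7]
t 14.38 load along press 13.63 +-0.18, radial 0.17, vert 0.40 TCP radial 0.1525 tang -0.0462 tool angle vs rest 0.2241 rad z 0.0549
```

```bash
python3 -m handwheel '[{"gripper":0,"dp":[0,-0.21,-0.06],"dr":[-0.8,0,0]},{"gripper":0,"dp":[0,-0.21,-0.06],"dr":[-0.8,0,0]},{"gripper":0,"dp":[0,-0.21,-0.06],"dr":[-0.8,0,0]},{"gripper":0,"dp":[0,-0.21,-0.06],"dr":[-0.8,0,0]},{"gripper":0,"dp":[0,0,0],"dr":[0,0,0]},{"gripper":0,"dp":[0,0,0],"dr":[0,0,0]}]'|sed -n '2p;4p'
python3 f.py 16
```

```text
tool_pos: [0.5785, -0.1644, 0.0549]
ft_force: [-1.7, -13.4, -0.2]
t 15.68 load along press 14.42 +-0.13, radial 0.09, vert 0.00 TCP radial 0.1526 tang -0.0467 tool angle vs rest 0.2796 rad z 0.0549
```

Load is 14.4 N and near centre. I'll nudge up about 0.5 N and hold for well over a second.

```bash
python3 -m handwheel '[{"gripper":0,"dp":[0,-0.18,-0.05],"dr":[-0.7,0,0]},{"gripper":0,"dp":[0,-0.18,-0.05],"dr":[-0.7,0,0]},{"gripper":0,"dp":[0,0,0],"dr":[0,0,0]},{"gripper":0,"dp":[0,0,0],"dr":[0,0,0]}]'|sed -n '2p;4p'
python3 f.py 40
```

```text
tool_pos: [0.5802, -0.1614, 0.0549]
ft_force: [-2.2, -15.2, -0.5]
t 18.02 load along press 15.11 +-0.08, radial 0.35, vert -0.30 TCP radial 0.1526 tang -0.0470 tool angle vs rest 0.3039 rad z 0.0549
```

Held at 15.1 N (±0.1) for over 2 s. Now I'll ease back along the same arc.

```bash
python3 -m handwheel '[{"gripper":0,"dp":[0,0.13,0.04],"dr":[0.5,0,0]},{"gripper":0,"dp":[0,0.26,0.08],"dr":[1,0,0]},{"gripper":0,"dp":[0,0.26,0.08],"dr":[1,0,0]},{"gripper":0,"dp":[0,0.26,0.08],"dr":[1,0,0]},{"gripper":0,"dp":[0,0.26,0.08],"dr":[1,0,0]},{"gripper":0,"dp":[0,0.26,0.08],"dr":[1,0,0]},{"gripper":0,"dp":[0,0.26,0.08],"dr":[1,0,0]},{"gripper":0,"dp":[0,0.26,0.08],"dr":[1,0,0]},{"gripper":0,"dp":[0,0.26,0.08],"dr":[1,0,0]},{"gripper":0,"dp":[0,0.26,0.08],"dr":[1,0,0]},{"gripper":0,"dp":[0,0.26,0.08],"dr":[1,0,0]},{"gripper":0,"dp":[0,0.26,0.08],"dr":[1,0,0]},{"gripper":0,"dp":[0,0.26,0.08],"dr":[1,0,0]},{"gripper":0,"dp":[0,0.26,0.08],"dr":[1,0,0]}]'|sed -n '2p;4p'
python3 f.py 2
python3 -m handwheel '[{"gripper":0,"dp":[0,0.13,0.04],"dr":[0.5,0,0]},{"gripper":0,"dp":[0,0.13,0.04],"dr":[0.5,0,0]},{"gripper":0,"dp":[0,0.13,0.04],"dr":[0.5,0,0]},{"gripper":0,"dp":[0,0.13,0.04],"dr":[0.5,0,0]},{"gripper":0,"dp":[0,0.13,0.04],"dr":[0.5,0,0]},{"gripper":0,"dp":[0,0.13,0.04],"dr":[0.5,0,0]},{"gripper":0,"dp":[0,0.13,0.04],"dr":[0.5,0,0]},{"gripper":0,"dp":[0,0.13,0.04],"dr":[0.5,0,0]},{"gripper":0,"dp":[0,0,0],"dr":[0,0,0]}]'|sed -n '2p;4p'
python3 f.py 2
```

```text
tool_pos: [0.5593, -0.1898, 0.0548]
ft_force: [-5.0, -10.2, 1.4]
t 19.28 load along press 11.30 +-0.19, radial -0.12, vert 1.45 TCP radial 0.1520 tang -0.0451 tool angle vs rest 0.0683 rad z 0.0548
tool_pos: [0.5525, -0.1958, 0.0548]
ft_force: [-3.6, -7.5, 0.4]
t 20.13 load along press 7.24 +-0.58, radial -0.09, vert 0.71 TCP radial 0.1516 tang -0.0428 tool angle vs rest 0.0016 rad z 0.0548
```

Load is 7 N, below the roughly 9 N preload, so the arm is on its stop. I'll withdraw slowly, lift clear, and check.

```bash
python3 -m handwheel '[{"gripper":0,"dp":[0,0.08,0],"dr":[0,0,0]},{"gripper":0,"dp":[0,0.08,0],"dr":[0,0,0]},{"gripper":0,"dp":[0,0.1,0],"dr":[0,0,0]},{"gripper":0,"dp":[0,0.2,0],"dr":[0,0,0]},{"gripper":0,"dp":[0,0.8,0],"dr":[0,0,0]},{"gripper":0,"dp":[0,1.5,0],"dr":[0,0,0]},{"gripper":0,"dp":[-2,0.5,0],"dr":[0,0,0]},{"gripper":0,"dp":[-3,2,0],"dr":[0,0,0]},{"gripper":0,"dp":[-3,3,0],"dr":[0,0,0]},{"gripper":0,"dp":[-3,3,0],"dr":[0,0,0]},{"gripper":0,"dp":[0,3,0],"dr":[0,0,0]},{"gripper":0,"dp":[0,0,0],"dr":[0,0,0]},{"gripper":0,"dp":[0,0,0],"dr":[0,0,0]}]'
python3 - <<'E'
from h import *
p,d=r.capture("top");P=pts("top",d);z=P[...,2]
go(.5,-.3,.2)
old=np.load("top0.npz")["p"]
crop("top",p,245,165,140,140,4,"pics/t9.png")
m=(z>.066)&(z<.082);m[:185]=0;m[225:]=0;m[:,:290]=0;m[:,335:]=0
q=P[m&(np.hypot(P[...,0]-PIV[0],P[...,1]-PIV[1])<.1)];print("pin pts",len(q),q.mean(0));w=q.mean(0)[:2]-PIV;print("needle rad",np.arctan2(w[1],w[0])+np.radians(12.5),np.linalg.norm(w))
df=np.abs(p.astype(int)-old).max(2)[165:305,215:385]
n=(df>60);print("changed px per object",{k:int(n[v-165-10:v-165+10,u-215-12:u-215+12].sum()) for k,(u,v) in dict(nut_b=(252,216),nut_c=(363,248),bolt=(363,211),idler=(343,182),chisel=(314,292),coupon=(238,262)).items()})
E
```

```text
time_s: 21.22
tool_pos: [0.4844, -0.3217, 0.1642]
ee_rot: [2.608, 1.57, -1.033]
ft_force: [2.0, 0.6, -0.1]
width: -0.0001
t 21.27 pos [ 0.4853 -0.3199  0.1637] yaw of tool y -118.46 F [-0.83  0.26  0.27] w -0.0002 j7 -1.53
dp cm [-3.63 -2.45 -0.34]
pin pts 15 [ 0.52378462 -0.08102428  0.07660641]
needle rad 0.2771324233453592 0.0844313612069099
changed px per object {'nut_b': 0, 'nut_c': 207, 'bolt': 52, 'idler': 0, 'chisel': 0, 'coupon': 0}
```

View pics/t9.png

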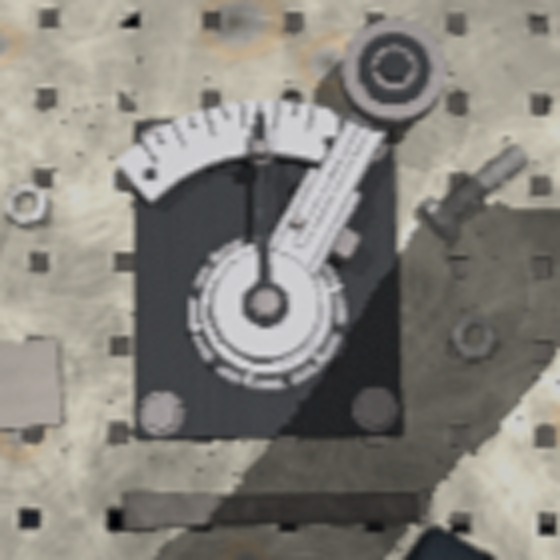

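The arm is back on its stop with the idler at (394,67), unchanged. The needle stands up the scale with its pin at (259,148). Nuts, bolt, chisel and coupon are where they were, and only the robot's shadow differs. I'll hand in.

```bash
python3 -c "
from cell import r
print(r.sign_off())"
```

```text
the job is handed in; nothing more can be done
None
```

The spring test is done and handed in at about 21 s of the 58 s allowed; the hand-in gave no verdict.

- **Needle to zero:** I pushed it back with the shut fingers from about 0.39 rad. It met the arm's dog at about 4 N, under the 10 N limit, and its pin then sat at the predicted zero pixel.
- **Load test:** I pressed the idler square to the arm along an arc about the pivot. The arm began to move at about 9 N. I held 15.1 N (averaged over the hold, ±0.1) for just over 2 s. No averaged reading went above that; single readings scatter by about 0.5 N.
- **Easing back:** I returned along the same arc at about 30 mm/s, slowing at the end, until the load fell below preload on the stop. Then I withdrew and lifted clear.

**Last checks:**
- **Arm and robot:** the arm is on its stop, with the idler unchanged in the picture. The robot is clear of everything.
- **Needle:** it stands at about 0.28 rad. The tool's angle at full load was 0.30 rad. I put the difference down to the arm lagging the tool slightly, plus camera error of about 2 mm.
- **Loose parts:** the picture comparison flagged changes at the nut beside the plate (nut_c) and the bolt. By eye these are only the robot's shadow, with both parts in their original places.

The first travel command was refused because its rows lacked a turn entry. I resent it, and nothing was disturbed.

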